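Check the baking plate with the contact thermometer

TASK

Take the contact thermometer out of its stand and, for the infrared reading, aim it at the middle of the ring mark on the sloping baking plate: hold it still for two seconds, square to the plate, with its copper foot about 5 cm off the surface. Then set the foot down inside the ring, still square to the plate, press lightly until the sprung foot is about half-way in, and finish while holding it pressed like that in the gripper. Touch the plate nowhere else, do not press hard, and leave the mug, the candle and the spoons where they are.

Things in the scene. Friction and masses are not known exactly. Their poses are not given: they have to be found in the camera images.
- thermometer: White tool, 0.12 kg, loose, upright in its stand. Origin on the handle's underside, which rests on the stand; z runs from foot to handle top. Flat-sided handle, z 0 to 75 mm, 36 mm wide along x, 24 mm thick along y; below it a steel sleeve, 16 mm diameter, to z = -45 mm, then the copper foot to z = -59 mm. Grip it across its 24 mm (along y) or 36 mm (along x).
- thermometer_grip (a point): Centre of the handle's grip, 40 mm above the handle's underside, 35 mm below the handle's top, on the tool's axis; axes as the thermometer's. 99 mm from the end of the free foot.
- foot_end (a point): Centre of the flat end of the copper foot (10 mm diameter), the measuring point. It moves with the foot; axes as the thermometer's: z points from the foot up the tool to the handle.
- foot (a joint): How far the sprung copper foot (10 mm diameter, 14 mm out of the sleeve when free) is pushed into the sleeve, in m: 0 free, 0.012 fully in (hard stop). The spring resists with about 0.9 N at the start and 0.3 N more per mm: 2.7 N half-way (0.006), 4.5 N fully in.
- stand: Grey block 64 x 64 mm, 70 mm high, fixed to the worktop; origin at the centre of its underside. A 21 mm wide hole goes down through its middle; the thermometer's sleeve and foot stand in it with the handle on the block's top, so lift the tool straight up by at least 65 mm to clear it.
- baking_plate: Dark steel plate, 150 mm (up the slope) x 220 x 8 mm, on a wire rest, fixed. Origin on the worktop below its middle. Along its own +x it rises at 0.30 rad (17 degrees); y is level. Upper face 24 mm above the worktop at the low edge, 68 mm at the high edge; it looks up and towards its own -x, roughly towards the robot.
- ring_mark_spot (a point): Centre of the ring mark on the plate's upper face, 46 mm above the worktop. z is the plate's outward normal, x up the slope, y level. A thin bright metal line round a 30 mm circle, 1.3 mm high, not felt by touch. Three marks of one size and material lie in a level row about 66 mm apart, in any order: ring, square, diagonal cross.
- square_mark_spot (a point): Centre of the square mark (29 mm), not the one to measure; axes as at the ring.
- cross_mark_spot (a point): Centre of the diagonal-cross mark (29 mm), not the one to measure; axes as at the ring.
- mug: Pale mug, 92 x 127 x 95 mm, bystander; origin under its middle.
- candle: Round pillar candle, 52 mm diameter, 144 mm high, bystander; origin under its middle.
- spoon_a: Table spoon, 187 x 31 x 6 mm, lying to the right of the stand, bystander; origin under its middle.
- spoon_b: Table spoon, 187 x 31 x 6 mm, lying at the front left of the worktop, bystander; origin under its middle.

How it is judged:
By the outcome, as a careful person would: the job done as asked, in the order asked, and still so for the second after the job is handed in, while the arm keeps its last pose, push and grip.
It also fails if it takes over 48 s, if anything falls off the work surface, if the arm or the gripper's body presses on something with over 40 N, if the wrist force passes 120 N, or if a joint passes its speed limit or range.

ROBOT

A 6-joint arm with a two-finger parallel gripper is mounted at the origin on a cart in front of the work surface, level with it; the furniture and walls round the work are solid. World frame = base frame: x ahead of the robot, y to its left, z up, the work surface at z = 0. Lengths are in mm, angles in rad, forces in N, time in s.
With the tool pointing down it reaches from about 250 to 800 mm from the base axis. Payload 8.5 kg.
Tool frame: the origin (TCP) lies at the very end of the fingers, on their centre line; the grasp point (between the pads) lies robot.grip_point_offset behind it (robot.grip_point_offset is the distance from the TCP to the grasp point, in mm); z points along the fingers, y is the direction in which the jaws open and shut (so a half turn about z gives the same grasp; the last joint's range is limited). The gripper opens to 85 mm and grips with 20 to 120 N. Pads are 22 mm wide; open, the fingers measure 114 mm over their backs; the gripper's body (76 mm by 85 mm) begins 54 mm behind the grasp point. The pads swing forward as they close: fully open they stand 13 mm farther back than shut.
Start: joints at [-1.34, 0.238, -0.013, 1.319, 0, 1.571], TCP at [120.085, -511.036, 231.276] pointing down, gripper open.
Joint ranges: [-2.66, 2.66], [-1.03, 1.9], [-1.14, 1.46], [-1.82, 2.27], [-1.45, 1.34], [-3.14, 3.14]. Speed limits (rad/s): [2.22, 2.22, 2.79, 3.14, 3.14, 3.14].

INTERFACE

Orientations are given as a rotation vector (axis times angle).
In Python, from bench import monitor, vision, ticket, robot gives the robot as it stands.
- The arm moves only by the shell command python3 -m handwheel 'ROWS' [FORCE]. ROWS is a JSON object of lists of equal length, an entry for each row: "turn": the turn, a rotation vector about the tool's x, y, z in degrees, a list of three; "translation": the shift along the tool's x, y, z in mm, a list of three; "fingers": the opening, from 0 (shut) to 1 (fully open). A call has 1 to 12 rows; each row is the pose to reach, as a shift and turn from the pose commanded when the call began, along the tool's axes at that moment; what a row does not reach only later rows make up. A row lasts 1/12 s, in which the tool goes at most 41.7 mm and 7.16 degrees, less where a joint would pass 70% of its speed; a pose out of reach is approached as far as the arm can. A call with a gripper value outside its range is refused whole. The fingers move at their own pace and stop on an object; FORCE is the grip in N (left out, the last holds). Time passes only in rows, so rows that repeat a pose let the fingers close. It gives the time, the measured TCP pose, the force and the opening at its end, in the units of the state.
- monitor.get_obs(): the state, without advancing time (a new reading comes with each control period).
- vision.read_camera(name): name is "side" or "top"; returns the picture (400x640x3 uint8, red, green, blue); there is no depth.
- vision.camera_model(name): a dict with "mtx" (3x3 intrinsics, pixels), "dist" ([k1, k2, p1, p2, k3] as OpenCV has them; the pictures are not rectified), "rvec" (rotation vector, rad) and "tvec" (3), from world to camera coordinates, as OpenCV has them. Camera axes: x right, y down, z forward; pixel columns grow to the right and rows downward; lengths in mm; the calibration is good to about 2 mm. A picture is of the moment at which its call begins. camera_model takes no time and is no camera call.
- ticket.hand_in(): hands the job in, once; it reports no verdict.
The state is a dict: "time": time; "joints": joint angles; "joint_velocities": joint speeds; "joint_efforts": joint torques, N m; "eef_pos": TCP position; "tcp_rot": TCP orientation; "wrist_force": force on the tool from outside, world axes, zero at the start; "torque": the same for the moment, N m; "opening": opening from 0.0 (shut) to 1.0 (fully open).
Only numpy, scipy, OpenCV 4.12 (cv2) and the standard library are available. Lean on these libraries where they do the work, as an engineer would, in place of code of your own. Each camera call takes 0.05 s, during which the arm holds its last target. There are 200 camera calls.

## Working session

There is one attempt and no reset: what is moved stays moved. The work goes in short steps, Python scripts to look and compute and a shell command to move; the robot and the scene stay as the last step left them, time stands still between calls to the robot, and variables do not carry over. Pictures are saved under pics/ and viewed, about 8 in all and at most 12, crops included, and the job is handed in when it is done.

```bash
mkdir -p pics; cat > h.py <<'E'
import numpy as np, cv2
from scipy.spatial.transform import Rotation as R
from bench import monitor, vision, ticket, robot
def snap(n,f,crop=None,s=1):
    im=vision.read_camera(n)[:,:,::-1].copy(); cv2.imwrite('pics/full_'+f,im)
    if crop: x0,y0,x1,y1=crop; im=cv2.resize(im[y0:y1,x0:x1],None,fx=s,fy=s,interpolation=cv2.INTER_CUBIC)
    cv2.imwrite('pics/'+f,im)
def ray(n,uv):
    c=vision.camera_model(n); K=np.array(c['mtx'],float);Rm=cv2.Rodrigues(np.array(c['rvec'],float))[0];t=np.array(c['tvec'],float).ravel()
    p=cv2.undistortPoints(np.array([[uv]],float),K,np.array(c['dist'],float))[0,0]
    d=Rm.T@np.array([p[0],p[1],1]); return -Rm.T@t, d/np.linalg.norm(d)
def atz(n,uv,z):
    o,d=ray(n,uv); return o+d*(z-o[2])/d[2]
def proj(n,P):
    c=vision.camera_model(n)
    return cv2.projectPoints(np.array(P,float).reshape(-1,1,3),np.array(c['rvec'],float),np.array(c['tvec'],float),np.array(c['mtx'],float),np.array(c['dist'],float))[0].reshape(-1,2)
def tri(a,ua,b,ub):
    o1,d1=ray(a,ua);o2,d2=ray(b,ub)
    A=np.stack([d1,-d2],1);s=np.linalg.lstsq(A,o2-o1,rcond=None)[0]
    p,q=o1+s[0]*d1,o2+s[1]*d2; return (p+q)/2,np.linalg.norm(p-q)
E
python3 - <<'E'
from h import *
np.set_printoptions(precision=3,suppress=True)
print(monitor.get_obs(),robot.grip_point_offset)
snap('top','t0.png');snap('side','s0.png')
for n in('top','side'):print(n,ray(n,(320,200)))
E
```

```text
{'time': 0.0, 'joints': array([-1.34 ,  0.239, -0.014,  1.319, -0.   ,  1.571]), 'joint_velocities': array([-0.002, -0.   , -0.   , -0.001, -0.   ,  0.001]), 'joint_efforts': array([  0.003, -53.878,  34.644,   0.018,   0.   ,  -0.   ]), 'eef_pos': array([ 120.006, -510.692,  230.693]), 'tcp_rot': array([-3.119, -0.362,  0.   ]), 'wrist_force': array([ 0.236, -0.852, -1.037]), 'torque': array([ 0.058, -0.012, -0.04 ]), 'opening': 1.000295262492056} 18.700000000000003
top (array([ 346.122,  -12.287, 1418.326]), array([ 0.159, -0.004, -0.987]))
side (array([ 510.644, 1047.86 ,  638.702]), array([ 0.033, -0.888, -0.459]))
```

View pics/t0.png

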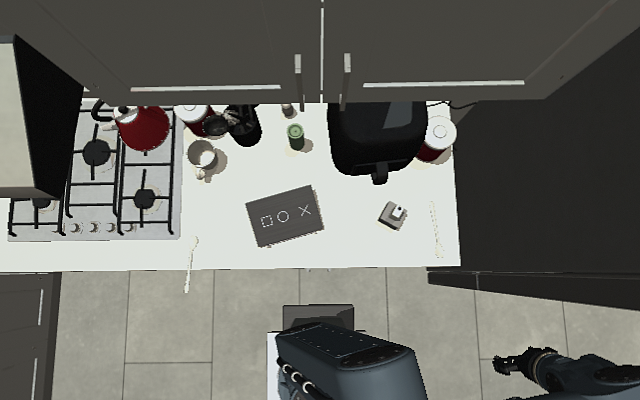

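View pics/s0.png

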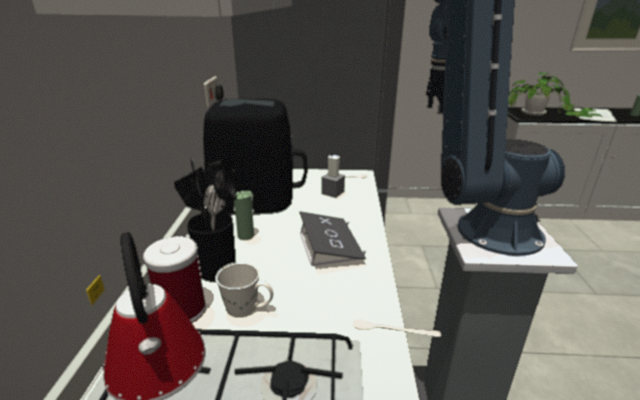

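The top view shows the square at (266,221), ring (283,216), cross (305,211), and stand with tool at about (397,212). The side view shows the tool at (334,165) and the ring near (332,232). I'll enlarge these.

```bash
python3 - <<'E'
from h import *
t=cv2.imread('pics/t0.png');s=cv2.imread('pics/s0.png')
def c(im,x,y,w,h,f):return cv2.resize(im[y:y+h,x:x+w],None,fx=f,fy=f,interpolation=cv2.INTER_CUBIC)
a=c(t,240,180,100,72,4);b=c(t,370,190,50,48,6)
d=c(s,290,200,80,72,4);e=c(s,310,145,50,60,5)
o=np.zeros((600,760,3),np.uint8)
o[:288,:400]=a;o[:288,410:710]=b;o[295:583,:320]=d;o[295:595,410:660]=e
cv2.imwrite('pics/c1.png',o)
E
```

```text
(no output)
```

View pics/c1.png

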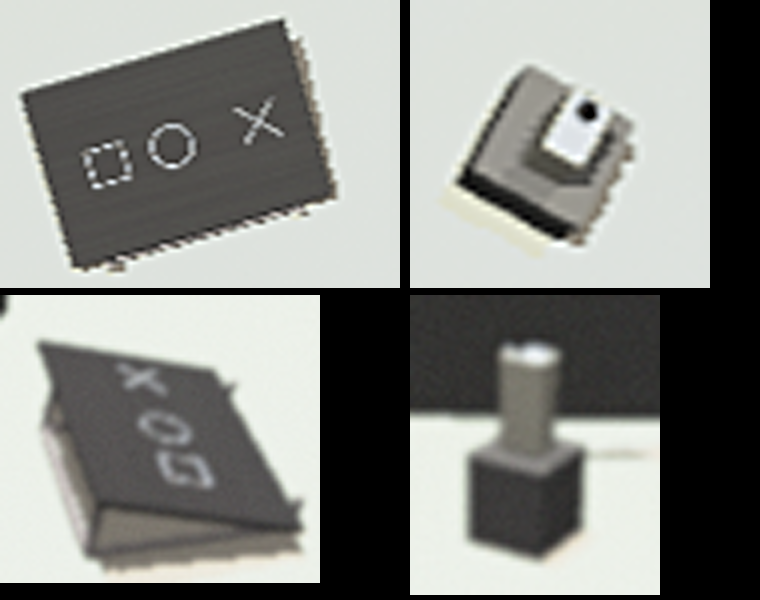

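```bash
python3 - <<'E'
from h import *
np.set_printoptions(precision=1,suppress=True)
U=lambda x,y,x0,y0,f,ox=0,oy=0:(x0+(x-ox+.5)/f-.5,y0+(y-oy+.5)/f-.5)
C=[atz('top',U(x,y,240,180,4),z) for x,y,z in((22,95,68),(283,20,68),(336,196,24),(72,268,24))]
print(np.array(C)); 
e1=C[0]-C[1];e2=C[3]-C[2]
for e in(e1,e2):print(np.linalg.norm(e),np.degrees(np.arctan2(e[1],e[0]))-90)
for e in(C[0]-C[3],C[1]-C[2]):print(np.linalg.norm(e),np.degrees(np.arctan2(e[1],e[0])))
M={}
for n,x,y,sx,sy in(('sq',107,164,185,470),('ring',172,146,166,429),('x',259,120,141,378)):
  M[n]=atz('top',U(x,y,240,180,4),46);print(n,M[n],tri('top',U(x,y,240,180,4),'side',U(sx,sy,290,200,4,0,295)))
d=M['sq']-M['x'];print('row yaw',np.degrees(np.arctan2(d[1],d[0]))-90)
print('tooltop',atz('top',U(577,127,370,190,6,410),145),tri('top',U(577,127,370,190,6,410),'side',U(530,353,310,145,5,410,295)))
Q=np.array([atz('top',U(x,y,370,190,6,410),145) for x,y in((570,88),(610,100),(583,165),(543,150))])
print(Q,Q.mean(0))
for a,b in((0,1),(1,2),(2,3),(3,0)):
  e=Q[b]-Q[a];print(np.linalg.norm(e),np.degrees(np.arctan2(e[1],e[0])))
for x,y,z in((530,66,70),(632,120,70),(580,240,0),(460,180,70)):print(atz('top',U(x,y,370,190,6,410),z))
print(R.from_rotvec(monitor.get_obs()['tcp_rot']).as_matrix())
E
```

```text
[[556.1 220.4  68. ]
 [613.4  11.6  68. ]
 [475.6 -28.7  24. ]
 [420.7 185.8  24. ]]
216.52109691126597 15.345379183099155
221.4006445509295 14.355562524648079
146.49908306655283 14.357374708255657
150.151444184319 16.318066614320507
sq [502.2 155.1  46. ] (array([501.2, 155.2,  45.2]), np.float64(2.3258575106706214))
ring [516.  102.7  46. ] (array([514.9, 102.9,  44.7]), np.float64(2.3992657471971013))
x [535.9  32.5  46. ] (array([534.8,  32.6,  45. ]), np.float64(2.4987577366621956))
row yaw 15.354032411716105
tooltop [ 514.2 -248.4  145. ] (array([ 513.3, -248.7,  143.1]), np.float64(2.3517061447707657))
[[ 533.9 -245.9  145. ]
 [ 527.5 -265.5  145. ]
 [ 495.2 -250.5  145. ]
 [ 503.  -231.   145. ]] [ 514.9 -248.2  145. ]
20.613692623444862 -108.00907795282878
35.63530395424556 155.13566393072503
20.97833808553388 68.12761326656972
34.27320853988294 -25.672513399459408
[ 557.1 -239.1   70. ]
[ 527.4 -291.4   70. ]
[ 470.7 -274.     0. ]
[ 497.1 -199.7   70. ]
[[ 1.   0.2 -0. ]
 [ 0.2 -1.   0. ]
 [ 0.  -0.  -1. ]]
```

```bash
python3 -m handwheel '{"turn":[[0,0,-80],[0,0,-80],[0,0,-80],[0,0,-80],[0,0,-80],[0,0,-80],[0,0,-80],[0,0,-80],[0,0,-80],[0,0,-80],[0,0,-80],[0,0,-80]],"translation":[[37,-14,1],[74,-28,2],[111,-42,4],[148,-55,6],[185,-69,8],[222,-83,10],[259,-97,12],[296,-111,14],[333,-125,16],[370,-138,18],[407,-152,20],[444,-166,20]],"fingers":[1,1,1,1,1,1,1,1,1,1,1,1]}' 40
cat >> h.py <<'E'
def delta(p,Rt):
    o=monitor.get_obs(); Rc=R.from_rotvec(o['tcp_rot'])
    print('trans',Rc.inv().apply(np.array(p)-o['eef_pos']).round(1),'turn',(Rc.inv()*Rt).as_rotvec(degrees=True).round(2))
    print('t',round(o['time'],2),'pos',o['eef_pos'].round(1),'j',o['joints'].round(3),'F',o['wrist_force'].round(2),'op',round(o['opening'],3))
def down(psi): # tool x yaw psi deg, z down
    return R.from_euler('z',psi,degrees=True)*R.from_euler('x',180,degrees=True)
E
python3 - <<'E'
from h import *
delta([514,-248.5,195],down(154))
E
```

```text
time: 1.1
eef_pos: [515.5, -246.2, 210.6]
tcp_rot: [-2.149, -2.291, 0.001]
wrist_force: [1.0, -1.8, 0.0]
opening: 1.001
trans [-2.2 -1.6 15.6] turn [-3.000e-02 -6.000e-02 -6.034e+01]
t 1.1 pos [ 515.5 -246.2  210.6] j [-0.446  0.326  0.057  1.303  0.     1.061] F [ 1.04 -1.77  0.02] op 1.001
```

```bash
python3 -m handwheel '{"turn":[[0,0,-60],[0,0,-60],[0,0,-60],[0,0,-60],[0,0,-60],[0,0,-60],[0,0,-60],[0,0,-60],[0,0,-60],[0,0,-60],[0,0,-60]],"translation":[[-2,-1.6,15],[-2,-1.6,15],[-2,-1.6,15],[-2,-1.6,15],[-2,-1.6,15],[-2,-1.6,15],[-2,-1.6,15],[-2,-1.6,15],[-2,-1.6,15],[-2,-1.6,15],[-2,-1.6,15]],"fingers":[1,1,1,1,1,1,1,1,1,1,1]}'
python3 - <<'E'
from h import *
delta([514,-248.5,91],down(154))
snap('top','a.png',(350,160,450,260),4);snap('side','b.png',(280,100,380,220),4)
a=cv2.imread('pics/a.png');b=cv2.imread('pics/b.png');o=np.zeros((480,800,3),np.uint8);o[:400,:400]=a;o[:,400:]=b
cv2.imwrite('pics/ab.png',o)
E
```

```text
time: 2.02
eef_pos: [512.7, -249.9, 196.0]
tcp_rot: [-0.73, -3.055, -0.0]
wrist_force: [-1.0, 0.6, -0.6]
opening: 0.996
trans [ -0.6   1.8 105. ] turn [ 0.   -0.04 -0.89]
t 2.02 pos [ 512.7 -249.9  196. ] j [-0.454  0.329  0.025  1.267  0.     0.016] F [-0.96  0.62 -0.64] op 0.996
```

View pics/ab.png

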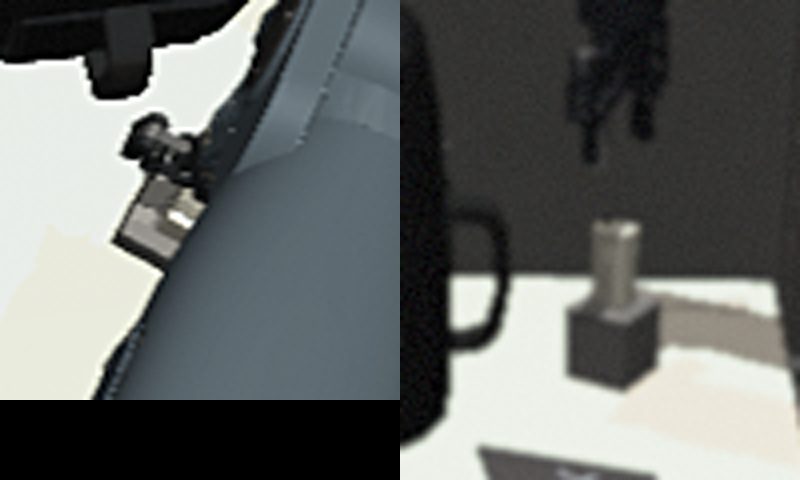

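The side view shows the open fingers straddling the tool: finger tips at about (590,155) and (642,135), tool top at (617,225). The top view is mostly hidden by the arm. I'll descend and grip.

```bash
python3 -m handwheel '{"turn":[[0,0,-1],[0,0,-1],[0,0,-1],[0,0,-1],[0,0,-1],[0,0,-1],[0,0,-1]],"translation":[[-0.5,1.5,20],[-0.5,1.5,40],[-0.5,1.5,60],[-0.5,1.5,80],[-0.5,1.5,95],[-0.5,1.5,105],[-0.5,1.5,105]],"fingers":[1,1,1,1,1,1,1]}' 40
python3 -m handwheel '{"turn":[[0,0,0],[0,0,0],[0,0,0],[0,0,0],[0,0,0],[0,0,0],[0,0,0],[0,0,0],[0,0,0],[0,0,0]],"translation":[[0,0,0],[0,0,0],[0,0,0],[0,0,0],[0,0,0],[0,0,0],[0,0,0],[0,0,0],[0,0,0],[0,0,0]],"fingers":[0.5,0.4,0.3,0.2,0.1,0.1,0.1,0.1,0.1,0.1]}' 40
```

```text
time: 2.7
eef_pos: [512.8, -248.3, 89.3]
tcp_rot: [-0.701, -3.059, -0.001]
wrist_force: [-0.3, 0.2, 0.5]
opening: 0.999
time: 3.53
eef_pos: [514.4, -249.0, 92.0]
tcp_rot: [0.7, 3.061, -0.0]
wrist_force: [-1.4, -1.1, 5.8]
opening: 0.275
```

```bash
python3 -m handwheel '{"turn":[[0,0,0],[0,0,0],[0,0,0],[0,0,0],[0,0,0],[0,0,0],[0,0,0],[0,0,0],[0,0,0],[0,0,0],[0,0,0]],"translation":[[0,0,0],[0,0,-5],[0,0,-15],[0,0,-30],[0,0,-45],[0,0,-60],[0,0,-80],[0,0,-100],[0,0,-120],[0,0,-120],[0,0,-120]],"fingers":[0.1,0.1,0.1,0.1,0.1,0.1,0.1,0.1,0.1,0.1,0.1]}' 60
cat >> h.py <<'E'
ring=np.array([515.4,102.8,46.])
def plateR(yaw): return R.from_euler('z',yaw,degrees=True)*R.from_euler('y',-0.30)   # plate: x up slope, z normal
E
python3 - <<'E'
from h import *
P=plateR(15.2); print(P.as_matrix())
Rt=P*down(180)
n=P.as_matrix()[:,2]
for h in (120,50): delta(ring+n*(99+h-18.7),Rt); print(ring+n*(99+h-18.7))
snap('side','c.png',(260,60,420,180),5)
E
```

```text
time: 4.45
eef_pos: [514.5, -249.1, 212.7]
tcp_rot: [0.7, 3.06, -0.001]
wrist_force: [0.8, 0.5, -1.4]
opening: 0.276
[[ 0.92191547 -0.26218918 -0.28518187]
 [ 0.25047889  0.96501649 -0.0774822 ]
 [ 0.29552021  0.          0.95533649]]
trans [196.8 278.5 -25.1] turn [ -6.19 -16.32 -40.66]
t 4.45 pos [ 514.5 -249.1  212.7] j [-4.510e-01  3.230e-01  5.800e-02  1.303e+00  0.000e+00 -1.000e-03] F [ 0.84  0.53 -1.45] op 0.276
[458.27807066  87.28031529 237.35389877]
trans [181.4 292.   41.8] turn [ -6.19 -16.32 -40.66]
t 4.45 pos [ 514.5 -249.1  212.7] j [-4.510e-01  3.230e-01  5.800e-02  1.303e+00  0.000e+00 -1.000e-03] F [ 0.84  0.53 -1.45] op 0.276
[478.24080183  92.70406931 170.48034453]
```

View pics/c.png

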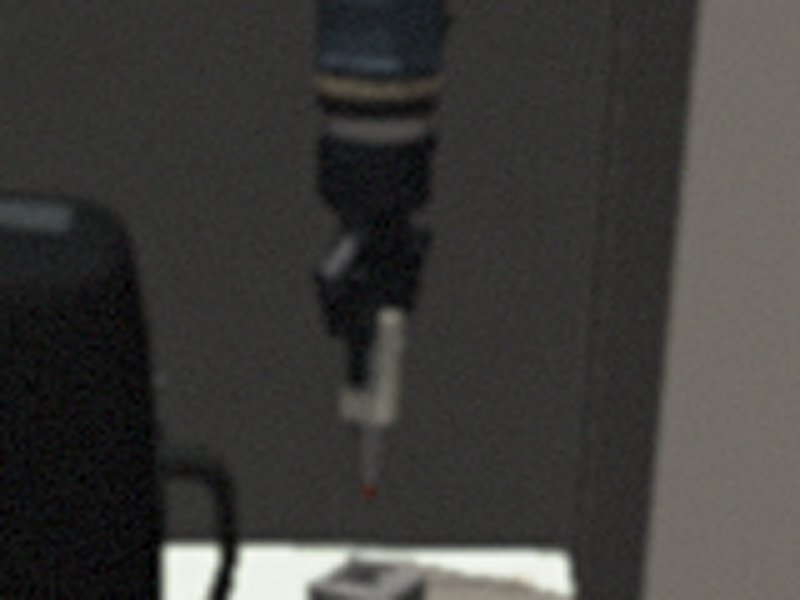

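The side view shows the tool upright in the fingers, copper foot at crop (369,497), clear of the stand. I'll move to 120 mm off the ring.

```bash
python3 -m handwheel '{"turn":[[0,0,0],[-0.6,-1.6,-4],[-1.2,-3.2,-8],[-1.8,-4.9,-12],[-2.5,-6.5,-16],[-3.1,-8.2,-20.3],[-3.7,-9.8,-24.4],[-4.9,-13,-32.5],[-6.2,-16.3,-40.7],[-6.2,-16.3,-40.7],[-6.2,-16.3,-40.7],[-6.2,-16.3,-40.7]],"translation":[[10,14,-2],[30,42,-4],[50,70,-7],[70,98,-10],[90,126,-12],[110,154,-14],[130,182,-17],[150,210,-20],[170,240,-23],[187,265,-25],[197,278,-25],[197,278,-25]],"fingers":[0.1,0.1,0.1,0.1,0.1,0.1,0.1,0.1,0.1,0.1,0.1,0.1]}'
python3 - <<'E'
from h import *
P=plateR(15.2);Rt=P*down(180);n=P.as_matrix()[:,2]
delta(ring+n*(99+50-18.7),Rt)
E
```

```text
time: 5.5
eef_pos: [455.2, 89.8, 235.4]
tcp_rot: [-0.382, 2.822, 0.061]
wrist_force: [0.2, -0.1, -1.2]
opening: 0.274
trans [-3.  -3.6 68.8] turn [ 0.24 -0.19  0.19]
t 5.5 pos [455.2  89.8 235.4] j [ 0.175 -0.086 -0.413  0.948  0.031 -0.09 ] F [ 0.15 -0.13 -1.16] op 0.274
```

```bash
python3 -m handwheel '{"turn":[[0,0,0],[0,0,0],[0,0,0],[0,0,0],[0,0,0],[0,0,0]],"translation":[[-1,-1,15],[-2,-2,30],[-3,-3,45],[-3,-3,58],[-3,-3,58],[-3,-3,58]],"fingers":[0.1,0.1,0.1,0.1,0.1,0.1]}'
python3 - <<'E'
from h import *
P=plateR(15.2);Rt=P*down(180);n=P.as_matrix()[:,2]
delta(ring+n*(99+50-18.7),Rt)
o=monitor.get_obs();Rc=R.from_rotvec(o['tcp_rot'])
tip=o['eef_pos']+Rc.apply([0,0,99-18.7]);print('tip',tip,'proj',proj('top',[tip,ring]),proj('side',[tip,ring, o['eef_pos']+Rc.apply([0,0,-18.7-35])]))
snap('top','d1.png',(240,170,340,270),4);snap('side','d2.png',(270,130,370,280),4)
a=cv2.imread('pics/d1.png');b=cv2.imread('pics/d2.png');q=np.zeros((600,800,3),np.uint8);q[:400,:400]=a;q[:,400:]=b
cv2.imwrite('pics/d.png',q)
E
```

```text
time: 6.0
eef_pos: [476.4, 89.2, 180.6]
tcp_rot: [-0.377, 2.824, 0.059]
wrist_force: [-0.2, -0.0, -0.9]
opening: 0.274
trans [ 0.3  2.8 10.4] turn [ 0.12 -0.3  -0.01]
t 6.0 pos [476.4  89.2 180.6] j [ 0.165 -0.013 -0.492  0.798  0.031 -0.095] F [-0.17 -0.04 -0.87] op 0.274
tip [498.82340154  95.50676533 103.72346192] proj [[283.40833436 219.33336353]
 [282.60490892 216.29532576]] [[336.90152415 213.81716891]
 [330.54261162 232.64563221]
 [352.24910333 170.198671  ]]
```

View pics/d.png

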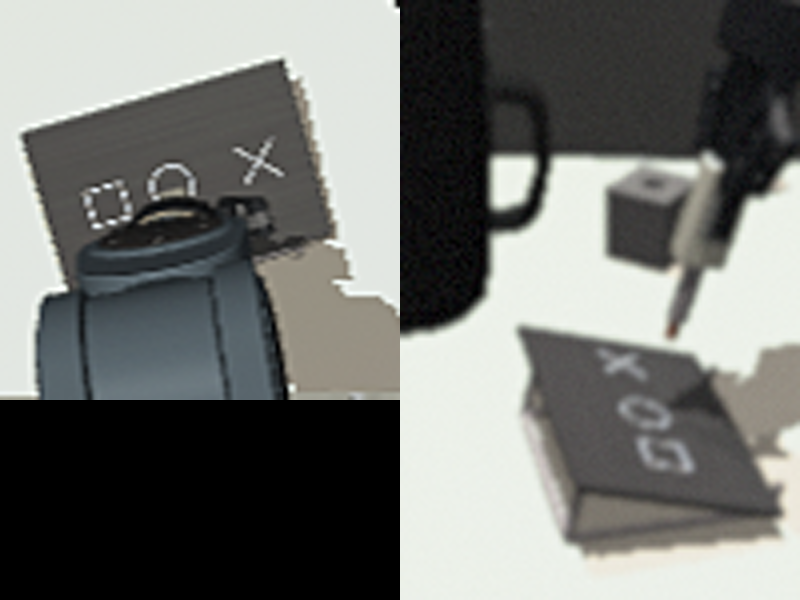

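The side view shows the foot at crop (672,335), i.e. pixel (337.6,213.4) against a predicted (336.9,213.8). The ring is where I measured it, and nothing touches. I'll go to the 50 mm hold pose.

```bash
python3 -m handwheel '{"turn":[[0,-0.3,0],[0,-0.3,0],[0,-0.3,0],[0,-0.3,0],[0,-0.3,0],[0,-0.3,0]],"translation":[[0,2.5,5],[0,2.5,10],[0,2.5,10],[0,2.5,10],[0,2.5,10],[0,2.5,10]],"fingers":[0.1,0.1,0.1,0.1,0.1,0.1]}'
cat >> h.py <<'E'
def check(h,f):
    P=plateR(15.2);Rt=P*down(180);n=P.as_matrix()[:,2]
    delta(ring+n*(99+h-18.7),Rt)
    o=monitor.get_obs();Rc=R.from_rotvec(o['tcp_rot'])
    tip=o['eef_pos']+Rc.apply([0,0,99-18.7]); g=o['eef_pos']-Rc.apply([0,0,18.7])
    print('tip in ring frame',P.inv().apply(tip-ring).round(1))
    print('pred crop8 tip, sleevetop, ring',((proj('side',[tip,g+Rc.apply([0,0,40]),ring])-[300,165]+.5)*8-.5).round(0).tolist())
    snap('side',f,(300,165,380,240),8)
E
python3 - <<'E'
from h import *
check(50,'e.png')
E
```

```text
time: 6.6
eef_pos: [479.7, 92.8, 172.4]
tcp_rot: [-0.376, 2.815, 0.06]
wrist_force: [-0.4, -0.1, -0.3]
opening: 0.275
trans [1.9 0.3 1.4] turn [0.11 0.2  0.02]
t 6.6 pos [479.7  92.8 172.4] j [ 0.173 -0.005 -0.51   0.764  0.03  -0.089] F [-0.35 -0.09 -0.28] op 0.275
tip in ring frame [ 2.2 -0.1 51.4]
pred crop8 tip, sleevetop, ring [[287.0, 419.0], [340.0, 270.0], [248.0, 545.0]]
```

View pics/e.png

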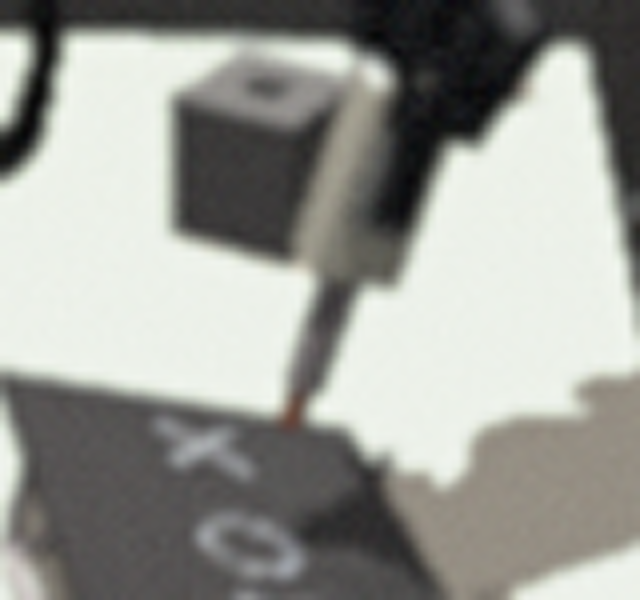

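The tip is at crop (291,424), about 1.5 mm from the prediction, and the tool axis slope matches. The ring is at (250,546) as predicted. I'll make a small trim and then hold for 3 s.

```bash
python3 -m handwheel '{"turn":[[0,0.2,0],[0,0.2,0],[0,0.2,0],[0,0.2,0],[0,0.2,0],[0,0.2,0],[0,0.2,0],[0,0.2,0],[0,0.2,0],[0,0.2,0],[0,0.2,0],[0,0.2,0]],"translation":[[2,0,0.5],[2,0,0.5],[2,0,0.5],[2,0,0.5],[2,0,0.5],[2,0,0.5],[2,0,0.5],[2,0,0.5],[2,0,0.5],[2,0,0.5],[2,0,0.5],[2,0,0.5]],"fingers":[0.1,0.1,0.1,0.1,0.1,0.1,0.1,0.1,0.1,0.1,0.1,0.1]}'
python3 - <<'E'
from h import *
check(50,'e2.png')
E
for i in 1 2; do python3 -m handwheel '{"turn":[[0,0,0],[0,0,0],[0,0,0],[0,0,0],[0,0,0],[0,0,0],[0,0,0],[0,0,0],[0,0,0],[0,0,0],[0,0,0],[0,0,0]],"translation":[[0,0,0],[0,0,0],[0,0,0],[0,0,0],[0,0,0],[0,0,0],[0,0,0],[0,0,0],[0,0,0],[0,0,0],[0,0,0],[0,0,0]],"fingers":[0.1,0.1,0.1,0.1,0.1,0.1,0.1,0.1,0.1,0.1,0.1,0.1]}'; done
python3 - <<'E'
from h import *
check(50,'e3.png')
E
```

```text
time: 7.65
eef_pos: [477.9, 92.3, 171.1]
tcp_rot: [-0.377, 2.819, 0.059]
wrist_force: [0.5, -0.1, -1.2]
opening: 0.273
trans [-0.2  0.3  0.7] turn [ 0.11 -0.02  0.01]
t 7.65 pos [477.9  92.3 171.1] j [ 0.172 -0.005 -0.512  0.765  0.029 -0.089] F [ 0.47 -0.09 -1.24] op 0.273
tip in ring frame [-0.2 -0.1 50.7]
pred crop8 tip, sleevetop, ring [[293.0, 422.0], [346.0, 273.0], [248.0, 545.0]]
time: 8.7
eef_pos: [477.9, 92.3, 171.1]
tcp_rot: [-0.377, 2.819, 0.059]
wrist_force: [-0.6, -0.1, -1.2]
opening: 0.276
time: 9.7
eef_pos: [477.9, 92.3, 171.1]
tcp_rot: [-0.377, 2.819, 0.059]
wrist_force: [-0.0, 0.5, -1.1]
opening: 0.276
trans [-0.2  0.3  0.7] turn [ 0.11 -0.02  0.02]
t 9.7 pos [477.9  92.3 171.1] j [ 0.172 -0.005 -0.512  0.765  0.029 -0.089] F [-0.04  0.45 -1.12] op 0.276
tip in ring frame [-0.3 -0.1 50.7]
pred crop8 tip, sleevetop, ring [[293.0, 422.0], [346.0, 273.0], [248.0, 545.0]]
```

Steady for over 2 s. I'll hold a little longer, then descend to about 9 mm.

```bash
python3 -m handwheel '{"turn":[[0,0,0],[0,0,0],[0,0,0],[0,0,0],[0,0,0],[0,0,0]],"translation":[[0,0,0],[0,0,0],[0,0,0],[0,0,0],[0,0,0],[0,0,0]],"fingers":[0.1,0.1,0.1,0.1,0.1,0.1]}'
python3 -m handwheel '{"turn":[[0,0,0],[0,0,0],[0,0,0],[0,0,0],[0,0,0],[0,0,0],[0,0,0],[0,0,0],[0,0,0],[0,0,0]],"translation":[[0,0,5],[0,0,12],[0,0,20],[0,0,28],[0,0,34],[0,0,39],[0,0,42],[0,0,42],[0,0,42],[0,0,42]],"fingers":[0.1,0.1,0.1,0.1,0.1,0.1,0.1,0.1,0.1,0.1]}'
cat >> h.py <<'E'
def force(k=10):
    n=plateR(15.2).as_matrix()[:,2];F=[]
    for i in range(k): F.append(monitor.get_obs()['wrist_force']); vision.read_camera('top')
    F=np.array(F);print('axial',(F@n).round(2),'mean',(F@n).mean().round(2),F.mean(0).round(2))
E
python3 - <<'E'
from h import *
check(8,'f.png'); force()
E
```

```text
time: 10.25
eef_pos: [477.9, 92.4, 171.1]
tcp_rot: [-0.377, 2.819, 0.059]
wrist_force: [-0.3, 0.4, -1.1]
opening: 0.274
time: 11.08
eef_pos: [490.0, 95.7, 131.3]
tcp_rot: [-0.377, 2.819, 0.059]
wrist_force: [1.3, 0.3, -1.0]
opening: 0.271
trans [0.  0.2 0.9] turn [0.11 0.   0.02]
t 11.08 pos [490.   95.7 131.3] j [ 0.175  0.054 -0.565  0.653  0.028 -0.086] F [ 1.32  0.25 -1.01] op 0.271
tip in ring frame [ 0.  -0.   8.9]
pred crop8 tip, sleevetop, ring [[255.0, 523.0], [307.0, 379.0], [248.0, 545.0]]
axial [-1.08 -1.31 -2.27 -2.41 -0.9  -0.54 -1.14 -1.16 -1.33 -0.91] mean -1.3 [-0.02 -0.07 -1.38]
```

View pics/f.png

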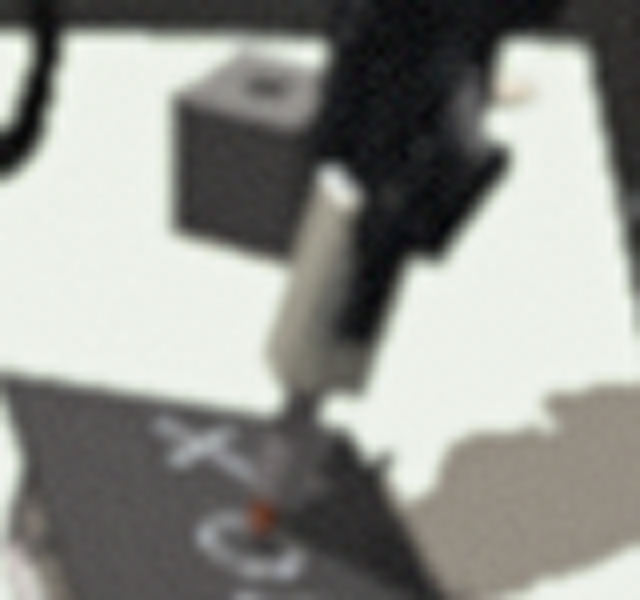

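The foot is just above the ring's middle: foot end near crop (260,530), ring centre (250,546). That is slightly nearer the plate than predicted, so I'll go in small steps and watch the force. The free axial baseline is -1.3 N.

```bash
python3 -m handwheel '{"turn":[[0,0,0],[0,0,0],[0,0,0],[0,0,0]],"translation":[[0,0,2],[0,0,4],[0,0,5],[0,0,5]],"fingers":[0.1,0.1,0.1,0.1]}' | head -2
python3 - <<'E'
from h import *
delta([0,0,0],R.identity());force(6)
E
python3 -m handwheel '{"turn":[[0,0,0],[0,0,0],[0,0,0],[0,0,0]],"translation":[[0,0,1],[0,0,2],[0,0,2],[0,0,2]],"fingers":[0.1,0.1,0.1,0.1]}' | head -2
python3 - <<'E'
from h import *
delta([0,0,0],R.identity());force(6)
E
python3 -m handwheel '{"turn":[[0,0,0],[0,0,0],[0,0,0],[0,0,0]],"translation":[[0,0,1],[0,0,2],[0,0,2],[0,0,2]],"fingers":[0.1,0.1,0.1,0.1]}' | head -2
python3 - <<'E'
from h import *
check(0,'g.png');force(12)
E
```

```text
time: 11.97
eef_pos: [491.1, 96.0, 125.8]
trans [514.   36.3 -26.8] turn [  21.6  -161.55   -3.4 ]
t 11.97 pos [491.1  96.  125.8] j [ 0.176  0.062 -0.572  0.638  0.028 -0.086] F [-0.32 -0.04 -0.73] op 0.274
axial [-0.61 -0.9  -0.14 -1.21 -0.93 -1.59] mean -0.89 [-0.13 -0.07 -0.98]
time: 12.6
eef_pos: [491.8, 96.2, 124.2]
trans [514.2  36.3 -28.7] turn [  21.6  -161.53   -3.4 ]
t 12.6 pos [491.8  96.2 124.2] j [ 0.176  0.065 -0.574  0.633  0.028 -0.086] F [-0.06 -0.1  -1.41] op 0.278
axial [-1.32 -1.59  0.02 -1.15 -0.64 -1.05] mean -0.96 [-0.35 -0.23 -1.13]
time: 13.23
eef_pos: [492.5, 96.4, 122.4]
trans [-0.1  0.2 -0.2] turn [ 0.11 -0.01  0.01]
t 13.23 pos [492.5  96.4 122.4] j [ 0.176  0.068 -0.576  0.628  0.028 -0.086] F [-0.91 -0.16  0.28] op 0.271
tip in ring frame [-0.1 -0.  -0.2]
pred crop8 tip, sleevetop, ring [[248.0, 545.0], [299.0, 402.0], [248.0, 545.0]]
axial [ 1.17 -0.19 -0.52 -0.25 -0.17  0.37  0.47 -0.16  0.29  0.3  -0.01  0.97] mean 0.19 [-0.15 -0.22  0.13]
```

```bash
python3 -m handwheel '{"turn":[[0,0,0],[0,0,0],[0,0,0],[0,0,0],[0,0,0]],"translation":[[0,0,1],[0,0,2],[0,0,3],[0,0,3],[0,0,3]],"fingers":[0.1,0.1,0.1,0.1,0.1]}' | head -2
python3 - <<'E'
from h import *
check(-4.5,'i.png');force(30)
E
```

```text
time: 14.3
eef_pos: [493.4, 96.6, 119.5]
trans [-0.1  0.2  1.2] turn [ 0.11 -0.01  0.02]
t 14.3 pos [493.4  96.6 119.5] j [ 0.176  0.073 -0.58   0.62   0.028 -0.085] F [-0.15  0.46  0.8 ] op 0.279
tip in ring frame [-0.2 -0.  -3.3]
pred crop8 tip, sleevetop, ring [[245.0, 553.0], [297.0, 409.0], [248.0, 545.0]]
axial [-0.12  1.63  0.93  0.96  1.   -0.07  0.83  1.16  1.    0.89  0.2   1.02
  0.5   1.32  1.97  0.34  0.29  1.41  0.5   0.74  0.91  1.57  0.77  1.48
  1.12  0.58  0.62  0.8   0.5   1.05] mean 0.86 [ 0.29 -0.21  0.97]
```

View pics/i.png

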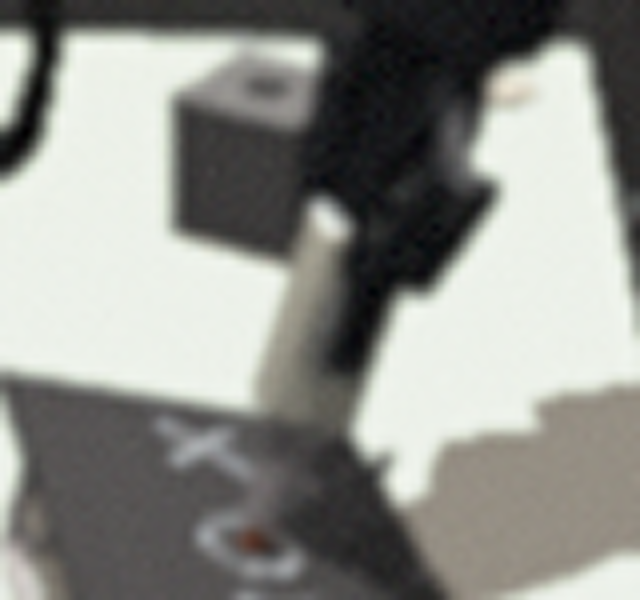

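The foot sits in the middle of the ring: foot at crop (252,542), ring (250,546). The force is about 2 N above free, so about 3.6 mm in. I'll go 2.3 mm more.

```bash
python3 -m handwheel '{"turn":[[0,0,0],[0,0,0],[0,0,0],[0,0,0],[0,0,0]],"translation":[[0,0,1],[0,0,2],[0,0,2.3],[0,0,2.3],[0,0,2.3]],"fingers":[0.1,0.1,0.1,0.1,0.1]}' | head -2
python3 - <<'E'
from h import *
check(-5.6,'j.png');force(70)
E
```

```text
time: 16.27
eef_pos: [493.9, 96.8, 117.3]
trans [-0.2  0.2  0. ] turn [ 0.11 -0.02  0.01]
t 16.27 pos [493.9  96.8 117.3] j [ 0.176  0.076 -0.582  0.614  0.028 -0.085] F [ 0.32 -0.54  2.91] op 0.271
tip in ring frame [-0.3 -0.  -5.6]
pred crop8 tip, sleevetop, ring [[244.0, 558.0], [295.0, 415.0], [248.0, 545.0]]
axial [1.8  1.69 1.29 1.59 2.15 1.76 1.91 0.97 1.56 0.98 1.87 1.24 1.56 1.65
 1.8  1.93 1.15 1.46 1.85 2.44 1.66 1.51 1.04 1.68 2.46 0.78 1.87 1.53
 1.76 0.87 0.85 2.1  0.42 1.64 1.4  1.47 1.51 2.03 1.05 2.89 1.58 1.84
 1.38 1.58 2.73 0.6  1.85 1.71 1.6  1.08 1.51 2.4  0.85 2.11 2.28 1.8
 1.04 2.04 1.7  2.54 1.65 1.54 1.56 0.66 2.08 1.15 1.83 1.7  2.21 1.77] mean 1.62 [ 0.31 -0.33  1.76]
```

View pics/j.png

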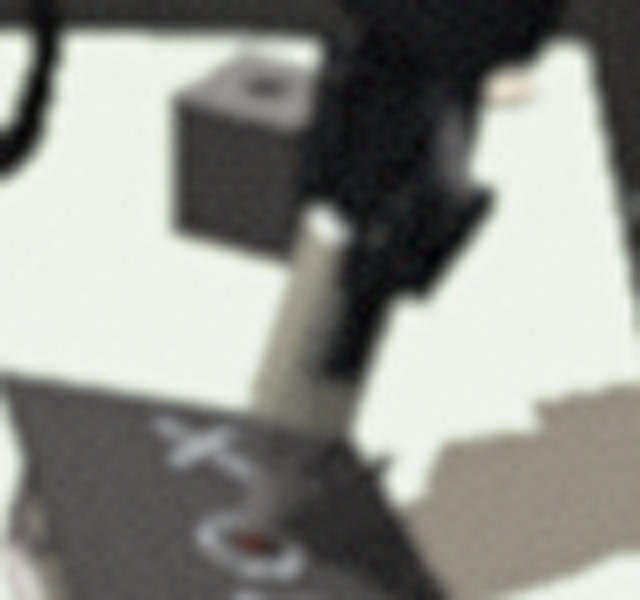

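The axial force is 1.62 N, against a free baseline of -1.1 N. That is 2.7 N on the foot, so about 6 mm in. The foot is at crop (252,543) in the middle of the ring, square to the plate. I'll hand in.

```bash
python3 - <<'E'
from h import *
ticket.hand_in()
print(monitor.get_obs()['time'])
E
```

```text
the job is handed in; nothing more can be done
the job is handed in; nothing more can be done
```

I took the thermometer out of its stand and did both readings at the ring mark. I handed the job in at about 20 s, with the foot still pressed in the gripper.

- **Infrared hold:** the tool stayed still for about 2.6 s, with its foot about 50 mm off the plate. By the measured arm pose it was aimed within 1 mm of the ring centre and square to within about 0.2°.
- **Contact:** the last picture shows the foot in the middle of the ring. The spring force averaged about 2.7 N, which puts the foot about 6 mm in, or half-way. Nothing else was seen touching the plate, and the highest reading printed was about 6 N, while the gripper closed.
- **Disagreements:** just above the plate, the side camera showed the foot about 3 mm nearer than the arm pose predicted, so I set the final depth by force instead. Single force readings scatter by about 0.5 N, which leaves roughly 0.5 mm of uncertainty in how far the foot is pressed in.
- **Not checked:** I took no last full picture of the mug, candle and spoons. The arm's path stayed clear of where they stood.

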